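# Shut a bench gas tap and lock it off

## Robot

A 6-joint arm with a two-finger parallel gripper is mounted at the origin on a cart in front of the work surface, level with it; the furniture and walls round the work are solid. World frame = base frame: x ahead of the robot, y to its left, z up, the work surface at z = 0. Lengths are in m, angles in degrees, forces in N, time in s.
With the tool pointing down it reaches from about 0.25 to 0.725 m from the base axis. Payload 4 kg.
Tool frame: the origin (TCP) lies on the mounting face of the last link; the fingertips stand 173 mm ahead of it and the grasp point (between the pads) lies 155 mm ahead of it; z points along the fingers, y is the line along which they close (so a half turn about z gives the same grasp; the last joint's range is limited). The gripper opens to 85 mm and grips with 20 to 120 N. Pads are 22 mm wide; open, the fingers measure 114 mm over their backs; the gripper's body (76 mm by 85 mm) begins 54 mm behind the grasp point. The pads swing forward as they close: fully open they stand 13 mm farther back than shut.
Start: joints at [65.145, 13.785, 0.286, 76.501, 0, 90], TCP at [0.21, 0.454, 0.405] pointing down, gripper open.
Joint ranges: [-155.79, 155.79], [-60.16, 107.12], [-62.33, 73.08], [-114, 123.19], [-81.49, 82.49], [-180, 180]. Speed limits (degrees/s): [159.86, 159.86, 180, 180, 180, 180].

## Interface

Orientations are given as a 3x3 rotation matrix whose columns are the frame's x, y, z axes.
In Python, from plant import ctrl gives the robot as it stands.
- The arm moves only by the tool servo_tool, never from a script. Its arguments are lists of equal length, an entry for each row: "slide": the shift along the tool's x, y, z in units of 40 mm (1.0 is 40 mm), a list of three; "roll": the turn about the tool's z in units of 5 degrees (1.0 is 5 degrees); "hand": the finger opening in mm, from 0 to 85.4. A call has 1 to 5 rows; each row is the pose to reach, as a shift and turn from the pose commanded when the call began, along the tool's axes at that moment; what a row does not reach only later rows make up. A row lasts 1/8 s, in which the tool goes at most 62.5 mm and 10.7 degrees, less where a joint would pass 70% of its speed; a pose out of reach is approached as far as the arm can. A call with a gripper value outside its range is refused whole. The fingers move at their own pace and stop on an object; "squeeze" is the grip in N (left out, the last holds). Time passes only in rows, so rows that repeat a pose let the fingers close. It gives the time, the measured TCP pose, the force, the opening and the grip force at its end, in the units of the state.
- ctrl.read_state(): the state, without advancing time (a new reading comes with each control period).
- ctrl.snapshot(name): name is "side" or "top" or "wrist"; returns a dict with "color" (384x512x3 uint8, red, green, blue), "vfov" (degrees; the focal length in pixels is half the picture's height over the tangent of half this angle, whatever the lens; pixels are square), "cx", "cy" (the principal point, pixels), "dist_coeffs" ([k1, k2, p1, p2, k3] as OpenCV has them; the pictures are not rectified), "position" and "attitude" of the camera in the world. Camera axes: x right, y up, looking along -z (the intrinsics and any distortion apply to the point x, -y, -z); pixel columns grow to the right and rows downward; lengths in m; the calibration is good to about 2 mm. A picture is of the moment at which its call begins. There is no depth.
- ctrl.sign_off(): hands the job in; it is judged then, once.
Trained networks look in a picture, given as the dict that the camera call returned (one of the last four; its "shot" number tells which), for a name from the list of things; names that differ only in an ending like _2 or _b are one class to them, and where a whole thing is asked for, a point or a joint stands for the part that bears it (a point fixed in the world has none). Each returns a list of dicts, best first, with "confidence" (0 to 1); they miss things now and then, are a little off and sometimes report something else, mostly with a low value. They report only what shows in the picture. A call takes as long as a camera call. They do not tell look-alikes from the thing itself.
- ctrl.find_in(picture, name): "location" ([row, column] in pixels, amid what is visible of it).
- ctrl.trace(picture, name): "mask" (384x512 bool, what is visible of it) and "location" ([row, column] in pixels, amid what is visible of it).
The state is a dict: "time": time; "qpos": joint angles; "joint_vel": joint speeds; "tau": joint torques, N m; "eef_pos": TCP position; "tool_rot": TCP orientation; "contact_force": force on the tool from outside, world axes, zero at the start; "torque": the same for the moment, N m; "finger_gap": finger opening in m; "grasp_force": force on a finger pad.
Only numpy, scipy, OpenCV 4.12 (cv2) and the standard library are available. Lean on these libraries where they do the work, as an engineer would, in place of code of your own. Each camera call takes 0.05 s, during which the arm holds its last target. There are 200 camera calls.

## Task

Shut the bench gas tap and lock it off: push its lever round until the slot in the steel locking disc lines up with the locking bar, then push the bar along its channel, through the slot in the disc, until it is fully home against the stop on the far side. Everything is done by pushing with the fingertips: do not lift the bar out of its channel, and leave the small things standing round the tap where they are.

Things in the scene. Friction and masses are not known exactly. Their poses are not given: they have to be found in the camera images.
- gas_tap: Fixed bench gas tap, screwed down. Origin on the worktop (z = 0) under the disc's axis. x: the way the bar is pushed (guide channel at x = -180 to -41 mm, disc centred at 0, keeper channel at 40 to 81, hose nozzle under the keeper pointing along x); y: the side where the lever stands when shut. Channel floors 52 mm, wall tops 64 mm above the worktop; guide 14 mm wide inside, 23 mm over all.
- keeper_stop (a point): Where the bar's nose arrives: middle of the face of the end stop in the keeper (the receiving channel beyond the disc), 62 mm from the disc's axis along the tap's x, 60 mm above the worktop. The stop is a block 24 mm wide, top 68 mm above the worktop.
- locking_disc (a joint): Turn of disc and lever about the tap's upright axis, rad. 0 = shut: slot in line with the bar, lever along the tap's y. Positive = open: lever turned clockwise seen from above, towards the tap's x (1.57 = along the nozzle). Range -0.7 to 1.75, no stop at 0; stays where left (friction 0.1 N m, no spring).
- disc_centre (a point): Centre of the top of the steel locking disc, on its axis, 76 mm above the worktop. The disc is 72 mm across, with one straight, open-topped slot 15 mm wide right across its diameter; the slot's floor is level with the channels.
- lever_end (a point): Point on the grey lever, on its centre line, 70 mm from the disc's axis, at mid-height (83 mm above the worktop). The lever is fixed on one half of the disc, square to the slot, and reaches 85 mm from the axis; its outer part is 12 mm wide and 14 mm high (76 to 90 mm above the worktop), free space beneath it.
- locking_bar: Loose steel bar lying in the guide channel, 12 mm wide, 22 high, 120 long, 0.2 to 0.35 kg. Origin at mid-length on its underside; x points to its nose (tip at +60 mm, narrowed to 6 mm over the last 20 mm), z up. Fully home, its origin is 2 mm past the tap's along the tap's x. At the start the nose is 7 to 23 mm short of the disc.
- bar_tab (a point): Middle of the rear face of the bar's upright tab, at its tail (60 mm behind the bar's origin, 30 mm above its underside): the place to push, along the bar. The tab is a plate 5 mm thick and 24 mm wide, clear above the channel walls, from 70 to 94 mm above the worktop.
- dropper_bottle: Bystander: amber dropper bottle, 35 mm diameter, 106 mm high; origin at the centre of its underside.
- petri_dish: Bystander: petri dish, 64 mm diameter, 15 mm high; origin at the centre of its underside.
- lab_timer: Bystander: white digital timer, 39 x 68 x 62 mm high; origin at the centre of its underside.
- forceps: Bystander: steel forceps lying flat, 14 x 122 x 6 mm; origin at the centre of the underside.
Mind the look-alikes: they are no part of the job. What is shaped like the locking_bar but purple is not meant.

How it is judged (in metres and radians):
On the way, in this order (a step that is already met when the one before it is completed fails the run):
1. the disc's slot is in line with the bar (within 0.12 rad) while the bar's nose is still outside the disc (value of joint locking_disc between -0.12 and 0.12 rad and x of locking_bar in the frame of gas_tap below -0.095 m), for 0.2 s.
2. the bar is through the disc and home against the stop (within 5 mm) (x of locking_bar in the frame of gas_tap above -0.003 m and value of joint locking_disc between -0.07 and 0.07 rad), for 0.2 s.
At the end, for the whole second after the job is handed in: The bar lies flat in its channel, through the disc's slot, with its nose within 5 mm of the end stop, at rest; the disc is shut (within 0.07 rad of in line) (all of step 2 and x of locking_bar in the frame of gas_tap below 0.005 m and y of locking_bar in the frame of gas_tap between -0.003 and 0.003 m and height (world z) of locking_bar below 0.055 m and angle between the x axis of locking_bar and the x axis of gas_tap, either way round below 0.05 rad and angle between locking_bar's own z axis and vertical below 0.05 rad and linear speed of locking_bar below 0.01 m/s); the robot touches nothing.
It fails at once if the locking bar is lifted more than 8 mm off the floor of its channel, or tipped up by more than 0.15 rad (height (world z) of locking_bar above 0.06 m or angle between locking_bar's own z axis and vertical above 0.15 rad).
It fails at once if a bystander is shifted or lifted by more than 2 cm (distance of any of dropper_bottle, petri_dish, lab_timer, forceps from where it was at the start of the episode above 0.02 m).
It fails at once if the bystander bottle or timer is tipped over (angle between any of dropper_bottle, lab_timer's own z axis and vertical above 0.5 rad).
It also fails if it takes over 56 s, if anything falls off the work surface, if the arm or the gripper's body presses on something with over 40 N, if the wrist force passes 120 N, or if a joint passes its speed limit or range.

## Working session

There is one attempt and no reset: what is moved stays moved. The work goes in short steps, Python scripts to look and compute and a tool call to move; the robot and the scene stay as the last step left them, time stands still between calls to the robot, and variables do not carry over. Pictures are saved under pics/ and viewed, at most 10 in all, crops included, and the job is handed in when it is done.

Besides the shell and the picture viewer there is one more tool, called after ">>>" as name(argument=value, ...) on one line, values as JSON. servo_tool: Moves the arm, as the interface text tells. Its arguments: {"type":"object","properties":{"slide":{"type":"array"},"roll":{"type":"array"},"hand":{"type":"array"},"squeeze":{"type":"number"}},"required":["slide","roll","hand"]}

```bash
mkdir -p pics
cat > h.py <<'E'
import numpy as np, cv2
from plant import ctrl
def K(p):
    f=192/np.tan(np.radians(p["vfov"])/2); return np.array([[f,0,p["cx"]],[0,f,p["cy"]],[0,0,1.]])
F=np.diag([1.,-1,-1])
def world(p,rc,z):
    u=cv2.undistortPoints(np.array([[[rc[1],rc[0]]]],float),K(p),np.array(p["dist_coeffs"],float))[0,0]
    R=np.array(p["attitude"]); o=np.array(p["position"]); d=R@F@np.array([u[0],u[1],1])
    return o+d*(z-o[2])/d[2]
def pix(p,X):
    R=np.array(p["attitude"])@F; t=-R.T@np.array(p["position"])
    q=cv2.projectPoints(np.atleast_2d(X).astype(float),cv2.Rodrigues(R.T)[0],t,K(p),np.array(p["dist_coeffs"],float))[0][:,0]
    return q[:,::-1]
def save(p,n): cv2.imwrite(f"pics/{n}.png",p["color"][:,:,::-1])
E
python3 - <<'E'
from h import *
Z=dict(gas_tap=.05,keeper_stop=.06,disc_centre=.076,lever_end=.083,locking_bar=.065,bar_tab=.082,dropper_bottle=.05,petri_dish=.01,lab_timer=.03,forceps=.003)
ims=[]
for n in["top","side","wrist"]:
    p=ctrl.snapshot(n); ims.append(p["color"]); print(n,np.shape(p["attitude"]),np.round(p["position"],3))
    for k,z in Z.items():
        for d in ctrl.find_in(p,k)[:3]: print(k,round(d["confidence"],2),np.round(d["location"]),np.round(world(p,d["location"],z),3))
    save(p,n)
E
```

```text
top (3, 3) [0.446 0.152 0.974]
keeper_stop 0.58 [168. 233.] [0.65  0.223 0.06 ]
keeper_stop 0.57 [201. 291.] [0.575 0.087 0.06 ]
keeper_stop 0.22 [204. 281.] [0.568 0.11  0.06 ]
disc_centre 0.75 [204. 289.] [0.565 0.093 0.076]
lever_end 0.62 [205. 280.] [0.562 0.115 0.083]
locking_bar 0.79 [270. 164.] [0.412 0.371 0.065]
locking_bar 0.65 [198. 335.] [ 0.584 -0.013  0.065]
bar_tab 0.9 [264. 162.] [0.426 0.372 0.082]
bar_tab 0.74 [194. 335.] [ 0.591 -0.01   0.082]
dropper_bottle 0.66 [167. 235.] [0.654 0.218 0.05 ]
petri_dish 0.72 [161. 320.] [0.682 0.013 0.01 ]
lab_timer 0.57 [250. 335.] [ 0.466 -0.018  0.03 ]
side (3, 3) [0.279 0.909 0.408]
gas_tap 0.7 [204. 268.] [0.573 0.112 0.05 ]
gas_tap 0.29 [199. 266.] [0.587 0.085 0.05 ]
keeper_stop 0.62 [204. 271.] [0.559 0.128 0.06 ]
keeper_stop 0.36 [175. 281.] [ 0.597 -0.051  0.06 ]
disc_centre 0.91 [207. 268.] [0.545 0.184 0.076]
lever_end 0.69 [198. 267.] [0.557 0.156 0.083]
locking_bar 0.78 [173. 284.] [ 0.592 -0.057  0.065]
locking_bar 0.72 [306. 301.] [0.401 0.455 0.065]
locking_bar 0.19 [198. 266.] [0.575 0.115 0.065]
bar_tab 0.78 [305. 300.] [0.396 0.476 0.082]
bar_tab 0.75 [173. 282.] [ 0.58  -0.009  0.082]
dropper_bottle 0.57 [227. 208.] [0.643 0.254 0.05 ]
petri_dish 0.66 [203. 238.] [0.679 0.037 0.01 ]
petri_dish 0.17 [197. 267.] [ 0.625 -0.021  0.01 ]
lab_timer 0.93 [203. 325.] [0.467 0.018 0.03 ]
forceps 0.77 [248. 316.] [0.448 0.184 0.003]
wrist (3, 3) [0.14  0.487 0.373]
locking_bar 0.71 [320. 270.] [0.369 0.399 0.065]
bar_tab 0.8 [323. 273.] [0.361 0.405 0.082]
```

View pics/top.png

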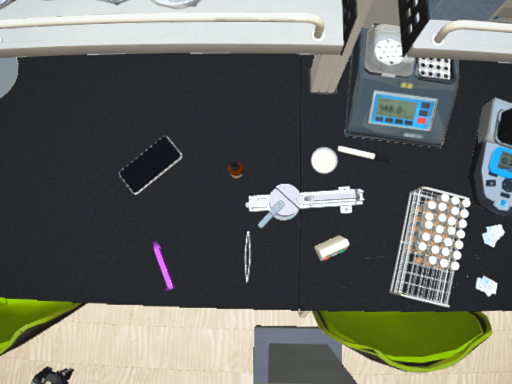

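View pics/side.png

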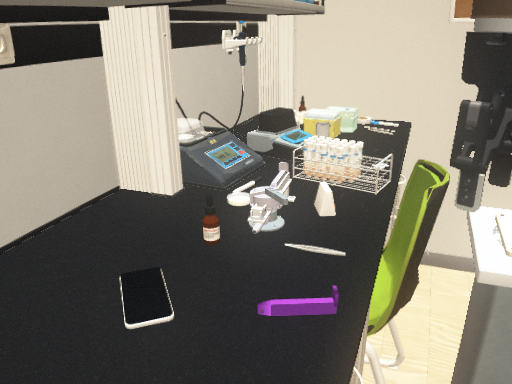

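The top view shows two bars. The purple one at (row 270, col 164) is the look-alike. The steel-coloured one in the tap's guide at (198, 335) is the locking bar meant. The keeper is on the left at about (202, 250) and the lever points down-left to about (223, 263). I'll confirm with an enlarged crop.

Run:
```python
from h import *
im=cv2.imread("pics/top.png")[165:245,235:375]
cv2.imwrite("pics/crop.png",cv2.resize(im,None,fx=5.7,fy=5.7,interpolation=cv2.INTER_CUBIC))
p=ctrl.snapshot("top")
for n in["gas_tap","locking_bar","disc_centre","lever_end","locking_disc"]:
    for d in ctrl.trace(p,n)[:3]:
        m=d["mask"]; r,c=np.nonzero(m); 
        if len(r): print(n,round(d["confidence"],2),np.round(d["location"]),r.min(),r.max(),c.min(),c.max(),m.sum())
```

```text
gas_tap 0.82 [205. 289.] 183 227 245 362 2231
locking_bar 0.79 [270. 166.] 242 288 153 174 317
locking_bar 0.58 [196. 334.] 189 200 306 359 337
disc_centre 0.71 [204. 285.] 184 225 246 362 1922
lever_end 0.7 [205. 280.] 184 227 258 300 965
lever_end 0.3 [159. 322.] 147 173 311 336 540
locking_disc 0.72 [202. 286.] 184 227 258 301 976
locking_disc 0.35 [162. 324.] 147 173 311 337 562
```

View pics/crop.png

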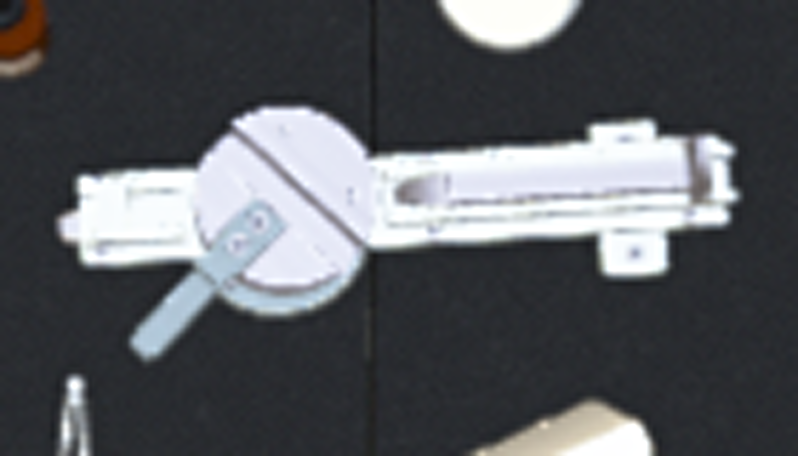

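The crop confirms it: the disc top is centred at crop (284, 198), and the steel bar's nose is at (393, 190) with its tab at (700, 165). The lever runs to (148, 345), about 45° open, and the nose is still clear of the disc. Next I'll compute the tap pose.

Run:
```python
from h import *
p=ctrl.snapshot("top")
W=lambda u,v,z: world(p,(165+(v+.5)/5.7-.5,235+(u+.5)/5.7-.5),z)
c=W(284,198,.076)
a=[(W(376,158,.064),W(690,135,.064)),(W(376,247,.064),W(730,222,.064)),(W(80,178,.064),W(195,170,.064))]
for A,B in a:
    d=(A-B)[:2]; print("dir",np.degrees(np.arctan2(d[1],d[0])))
print("c",c,"nose",W(393,190,.064),"tab",W(700,165,.09),"lever tip",W(148,345,.09),"base",W(258,215,.09))
d=np.mean([(A-B)/np.linalg.norm(A-B) for A,B in a[:2]],0)[:2]; d/=np.linalg.norm(d)
for n,q in dict(nose=W(393,190,.064),tab=W(700,165,.09),wallmid=(a[0][0]+a[1][0])/2,keep=W(80,221,.064),end=W(730,180,.064),lev=W(148,345,.09)).items():
    r=(q-c)[:2]; print(n,r@d,r@[-d[1],d[0]])
s=ctrl.read_state(); print({k:np.round(s[k],3) for k in["time","eef_pos","tool_rot","contact_force","finger_gap"]})
```

```text
dir 95.34647645707577
dir 95.13309372220269
dir 95.11885085626811
c [0.57673826 0.10361739 0.076     ] nose [0.5825365  0.05956771 0.064     ] tab [ 0.59077756 -0.05736448  0.09      ] lever tip [0.51668547 0.15586527 0.09      ] base [0.56787339 0.11434409 0.09      ]
nose -0.04439512658956538 -0.001751213573808803
tab -0.161591289237713 0.000720894012281722
wallmid -0.03721010302419145 0.002723875071107641
keep 0.08091500651315706 0.0016984636207009556
end -0.17954345221872361 0.003967109713067389
lev 0.057513811105592304 0.055030354167033925
{'time': np.float64(2.0), 'eef_pos': array([0.21 , 0.454, 0.405]), 'tool_rot': array([[-0.907,  0.42 , -0.   ],
       [ 0.42 ,  0.907,  0.   ],
       [ 0.   ,  0.   , -1.   ]]), 'contact_force': array([ 0.494, -0.145, -0.427]), 'finger_gap': np.float64(0.085)}
```

>>> servo_tool(slide=[[-1.1,-0.3,0],[-2.2,-0.6,0],[-3.3,-0.9,0],[-4.4,-1.2,0],[-5.5,-1.4,0]], roll=[1.5,3,4.5,6,7.5], hand=[0,0,0,0,0], squeeze=20)

```text
time: 2.62
eef_pos: [0.3872, 0.3093, 0.4049]
tool_rot: [[-0.46, 0.888, 0.0], [0.888, 0.46, 0.0], [0.0, 0.0, -1.0]]
contact_force: [-0.7, 1.3, -0.3]
finger_gap: -0.0001
grasp_force: 0.0
```

>>> servo_tool(slide=[[-1.0,0.4,0.2],[-2.0,0.8,0.6],[-3.0,1.25,1.0],[-4.0,1.7,1.5],[-4.8,2.0,1.9]], roll=[1,2,3,4,4.5], hand=[0,0,0,0,0])

```text
time: 3.25
eef_pos: [0.5474, 0.1762, 0.3278]
tool_rot: [[-0.087, 0.996, -0.0], [0.996, 0.087, -0.0], [-0.0, -0.0, -1.0]]
contact_force: [-0.3, 0.6, 0.0]
finger_gap: -0.0002
grasp_force: 0.0
```

Run:
```python
from h import *
s=ctrl.read_state(); print(s["eef_pos"],s["tool_rot"],s["qpos"])
p=ctrl.snapshot("wrist"); save(p,"w1"); print(p["position"],p["attitude"])
for n in["disc_centre","lever_end","keeper_stop"]:
    for d in ctrl.find_in(p,n)[:2]: print(n,d["confidence"],d["location"])
im=p["color"][:,:,::-1].copy()
C=np.array([.575,.1035]); a=np.radians(95.2); ex=np.array([np.cos(a),np.sin(a)]); ey=np.array([-ex[1],ex[0]])
T=lambda x,y,z: np.r_[C+x*ex+y*ey,z]
pts=[T(.036*np.cos(t),.036*np.sin(t),.076) for t in np.linspace(0,6.28,40)]+[T(.085*np.sin(.82),.085*np.cos(.82),.09),T(.081,0,.064),T(-.180,.0115,.064),T(-.180,-.0115,.064),T(-.041,.0115,.064),T(-.041,-.0115,.064)]
tip=np.array(s["eef_pos"])+.173*np.array(s["tool_rot"])[:,2]; pts.append(tip)
for r,c in pix(p,np.array(pts)): cv2.circle(im,(int(np.clip(c,-999,999)),int(np.clip(r,-999,999))),2,(0,0,255),-1)
cv2.imwrite("pics/w1o.png",im)
```

```text
[0.54744367 0.17615545 0.32776112] [[-8.70519985e-02  9.96203753e-01 -1.79207638e-04]
 [ 9.96203767e-01  8.70519846e-02 -8.40430473e-05]
 [-6.81236186e-05 -1.85843440e-04 -9.99999980e-01]] [ 1.78373697e+01  2.46552691e+01  4.12595736e+00  6.94819376e+01
 -1.43863236e-03  1.02843337e+02]
[0.53963603 0.25307115 0.29588014] [[ 9.96231463e-01 -8.28541256e-02 -2.56527993e-02]
 [ 8.67340264e-02  9.50686616e-01  2.97778722e-01]
 [-2.84422673e-04 -2.98881502e-01  9.54290190e-01]]
disc_centre 0.8 [230.9, 288.5]
lever_end 0.58 [250.5, 299.0]
keeper_stop 0.7 [234.4, 290.5]
```

View pics/w1o.png

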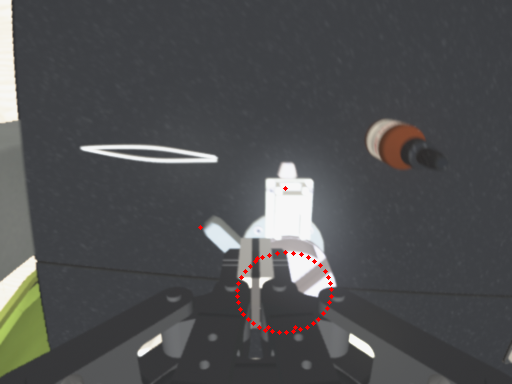

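The wrist view agrees to within about 3 mm: the keeper end is at (183, 289), the lever tip is at (220, 209), and the forceps and bottle are clear. I'll descend beside the lever.

>>> servo_tool(slide=[[0,0,0.6],[0,0,1.2],[0,0,1.7],[0,0,1.92],[0,0,1.92]], roll=[0,0,0,0,0], hand=[0,0,0,0,0])

```text
time: 4.08
eef_pos: [0.5457, 0.1781, 0.2521]
tool_rot: [[-0.091, 0.996, -0.0], [0.996, 0.091, 0.0], [0.0, -0.0, -1.0]]
contact_force: [-1.1, 0.9, 0.4]
finger_gap: -0.0003
grasp_force: 0.0
```

>>> servo_tool(slide=[[-0.3,-0.2,0],[-0.6,-0.4,0],[-0.9,-0.6,0],[-1.2,-0.8,0],[-1.38,-0.9,0]], roll=[0,0,0,0,0], hand=[0,0,0,0,0])

```text
time: 4.7
eef_pos: [0.5149, 0.118, 0.2522]
tool_rot: [[-0.089, 0.996, 0.001], [0.996, 0.089, -0.0], [-0.0, 0.0, -1.0]]
contact_force: [1.0, 0.8, -0.4]
finger_gap: -0.0003
grasp_force: 0.8
```

Run:
```python
from h import *
s=ctrl.read_state(); print(s["eef_pos"],s["contact_force"])
p=ctrl.snapshot("top"); im=p["color"][160:250,235:375][:,:,::-1]
cv2.imwrite("pics/c2.png",cv2.resize(im,None,fx=5.7,fy=5.7,interpolation=cv2.INTER_CUBIC))
```

```text
[0.51493524 0.11802853 0.25215325] [ 1.00661976  0.77564322 -0.35373586]
```

View pics/c2.png

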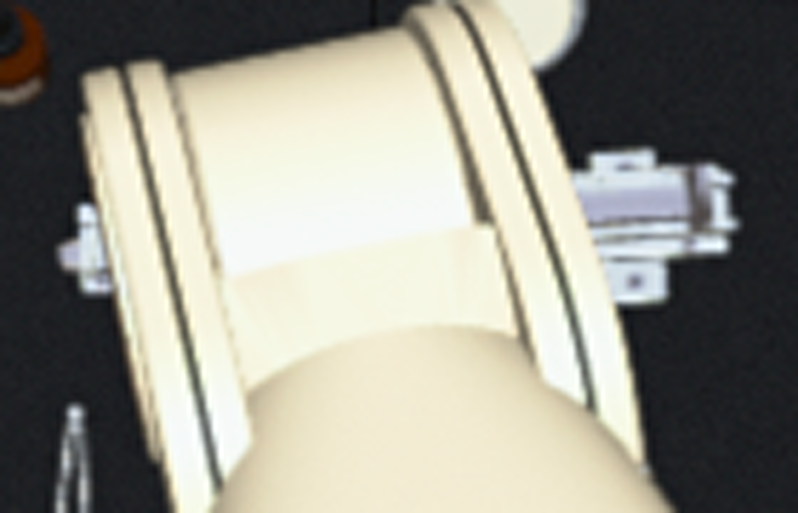

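>>> servo_tool(slide=[[-0.05,0,0],[-0.05,0,0],[0.5,0,0],[0.7,0,-0.8],[0.7,0,-1.5]], roll=[0,0,0,0,0], hand=[0,0,0,0,0])

```text
time: 5.38
eef_pos: [0.5127, 0.1479, 0.3121]
tool_rot: [[-0.091, 0.996, -0.001], [0.996, 0.091, -0.001], [-0.001, -0.001, -1.0]]
contact_force: [-0.1, -0.5, -0.0]
finger_gap: 0.0003
grasp_force: 0.0
```

>>> servo_tool(slide=[[-1.2,0.3,0],[-2.4,0.6,0],[-3.7,0.9,0],[-5.0,1.2,0],[-6.1,1.5,0]], roll=[0,0,0,0,0], hand=[0,0,0,0,0])

```text
time: 6.0
eef_pos: [0.5949, -0.0923, 0.3115]
tool_rot: [[-0.089, 0.996, -0.001], [0.996, 0.089, -0.001], [-0.001, -0.001, -1.0]]
contact_force: [0.4, 0.5, 0.1]
finger_gap: -0.0001
grasp_force: 0.0
```

Run:
```python
from h import *
s=ctrl.read_state(); print(s["eef_pos"],s["contact_force"])
p=ctrl.snapshot("top"); im=p["color"][160:250,235:375][:,:,::-1]
cv2.imwrite("pics/c3.png",cv2.resize(im,None,fx=5.7,fy=5.7,interpolation=cv2.INTER_CUBIC))
```

```text
[ 0.59491678 -0.09233026  0.31153875] [0.3997958  0.53076286 0.13713676]
```

View pics/c3.png

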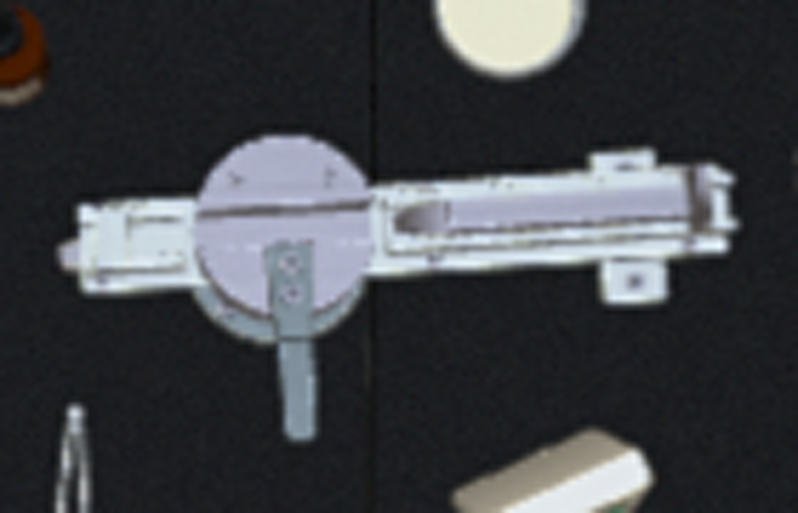

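The slot edge now has the same slope as the channel (about 0.07), so the disc is shut and the bar hasn't moved. I'll descend behind the tab at crop (705, 195).

>>> servo_tool(slide=[[0,0,0.5],[0,0,1.0],[0,0,1.4],[0,0,1.62],[0.1,0,1.62]], roll=[0,0,0,0,0], hand=[0,0,0,0,0])

```text
time: 6.68
eef_pos: [0.5939, -0.0863, 0.2464]
tool_rot: [[-0.09, 0.996, -0.001], [0.996, 0.09, 0.0], [0.0, -0.001, -1.0]]
contact_force: [0.6, 0.7, -0.6]
finger_gap: -0.0001
grasp_force: 0.0
```

>>> servo_tool(slide=[[0.2,0,0],[0.4,0,0],[0.7,0,0],[1.0,0,0],[1.3,0,0]], roll=[0,0,0,0,0], hand=[0,0,0,0,0])

```text
time: 7.3
eef_pos: [0.5897, -0.0343, 0.248]
tool_rot: [[-0.089, 0.996, 0.002], [0.996, 0.089, -0.002], [-0.002, 0.002, -1.0]]
contact_force: [-0.1, -5.2, 4.5]
finger_gap: 0.0003
grasp_force: 2.5
```

>>> servo_tool(slide=[[0.25,0,0],[0.5,0,0],[0.8,0,0],[1.05,0,0],[1.3,0,0]], roll=[0,0,0,0,0], hand=[0,0,0,0,0])

```text
time: 7.92
eef_pos: [0.5848, 0.0175, 0.2474]
tool_rot: [[-0.09, 0.996, 0.001], [0.996, 0.09, -0.001], [-0.001, 0.001, -1.0]]
contact_force: [0.9, -4.9, 4.0]
finger_gap: -0.0002
grasp_force: 2.6
```

>>> servo_tool(slide=[[0.1,0,0],[0.2,0,0],[0.3,0,0],[0.35,0,0],[0.4,0,0]], roll=[0,0,0,0,0], hand=[0,0,0,0,0])

```text
time: 8.55
eef_pos: [0.5835, 0.0329, 0.2472]
tool_rot: [[-0.089, 0.996, 0.001], [0.996, 0.089, -0.001], [-0.001, 0.001, -1.0]]
contact_force: [1.9, -4.9, 4.8]
finger_gap: -0.0001
grasp_force: 2.7
```

>>> servo_tool(slide=[[0.03,0,0],[0.05,0,0],[0.07,0,0],[0.09,0,0],[0.09,0,0]], roll=[0,0,0,0,0], hand=[0,0,0,0,0])

```text
time: 9.18
eef_pos: [0.5832, 0.0352, 0.2473]
tool_rot: [[-0.088, 0.996, 0.001], [0.996, 0.088, -0.004], [-0.004, 0.0, -1.0]]
contact_force: [1.3, -9.6, 4.6]
finger_gap: 0.0002
grasp_force: 4.8
```

>>> servo_tool(slide=[[0.03,0,0],[0.05,0,0],[0.05,0,0]], roll=[0,0,0], hand=[0,0,0])

```text
time: 9.55
eef_pos: [0.5831, 0.0366, 0.2473]
tool_rot: [[-0.087, 0.996, 0.001], [0.996, 0.087, -0.006], [-0.006, 0.0, -1.0]]
contact_force: [1.3, -12.1, 4.0]
finger_gap: -0.0
grasp_force: 5.9
```

>>> servo_tool(slide=[[0.04,0,0],[0.08,0,0],[0.08,0,0]], roll=[0,0,0], hand=[0,0,0])

```text
time: 9.93
eef_pos: [0.583, 0.0377, 0.2474]
tool_rot: [[-0.085, 0.996, 0.002], [0.996, 0.085, -0.012], [-0.012, 0.001, -1.0]]
contact_force: [2.1, -18.9, 5.4]
finger_gap: -0.0001
grasp_force: 9.8
```

Force is climbing with little travel, so the bar is at the stop. I'll back off, rise clear and look.

>>> servo_tool(slide=[[-0.2,0,0],[-0.6,0,0],[-1.2,0,-0.6],[-2.4,0,-1.4],[-3.4,0,-2]], roll=[0,0,0,0,0], hand=[0,0,0,0,0])

```text
time: 10.55
eef_pos: [0.5947, -0.0946, 0.3277]
tool_rot: [[-0.091, 0.996, -0.0], [0.996, 0.091, 0.002], [0.002, -0.0, -1.0]]
contact_force: [0.7, -0.5, 0.1]
finger_gap: 0.0005
grasp_force: 0.0
```

Run:
```python
from h import *
s=ctrl.read_state(); print(s["eef_pos"],s["contact_force"])
p=ctrl.snapshot("top"); im=p["color"][160:250,235:375][:,:,::-1]
q=ctrl.snapshot("side"); jm=q["color"][145:255,220:320][:,:,::-1]
a=cv2.resize(im,(796,340),interpolation=cv2.INTER_CUBIC)
im=cv2.resize(im,None,fx=5.7,fy=5.7,interpolation=cv2.INTER_CUBIC); cv2.imwrite("pics/c4.png",im)
cv2.imwrite("pics/s4.png",cv2.resize(jm,None,fx=5,fy=5,interpolation=cv2.INTER_CUBIC))
for d in ctrl.find_in(p,"bar_tab"): print(d["confidence"],d["location"],world(p,d["location"],.088))
```

```text
[ 0.59469057 -0.09460501  0.32766931] [ 0.65610838 -0.48674394  0.07391794]
0.79 [197.4, 292.7] [0.57965136 0.08598382 0.088     ]
0.58 [267.7, 163.7] [0.4186395  0.36587092 0.088     ]
```

View pics/c4.png

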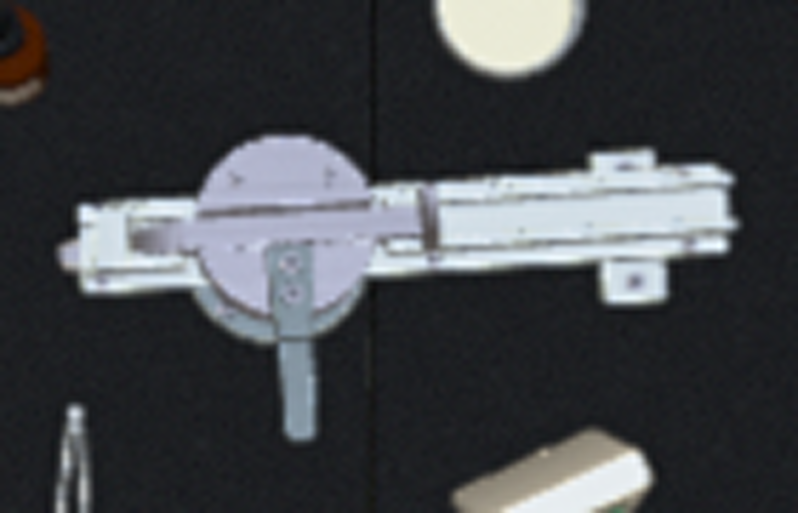

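The bar now runs through the disc. Its nose is at crop (235, 130), against the stop face where the keeper pocket ends, which puts it about 61 mm from the axis by the keeper-end scale. The slot is parallel to the bar, the tool is clear, and the bystanders haven't moved.

```bash
python3 -c "
from plant import ctrl
print(ctrl.sign_off())"
```

```text
the job is handed in; nothing more can be done
None
```

The gas tap is shut and locked off: the bar went through the disc's slot to its end stop, and I handed the job in at about 11 s of the 56 s limit; sign-off returned no verdict, so this rests on the last top-view picture and the force rise at the stop.

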